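# Put the hole saws back in their case

### The job

Put the four hole saws from the bench back into the open case, each teeth down and fully home in the holder well made for its size (smallest saw in the smallest well, and so on up); set them down, do not drop them. One of them is standing inside a ring of pipe: lift it straight out. Leave the two pipe offcuts, that ring and the open tube, standing where they are on the bench.

Things in the scene. Friction and masses are not known exactly. Their poses are not given: they have to be found in the camera images.
- saw_30: Loose hole saw: upright steel cup, teeth down, diameter 30 mm, height 50 mm, about 75 g. Top: closed flat plate with a dark threaded hole; slanted dark slots in its side. Origin: centre of its underside; z up its axis; yaw meaningless. Starts by itself on the bench.
- saw_40: Loose hole saw: upright steel cup, teeth down, diameter 40 mm, height 50 mm, about 110 g. Top: closed flat plate with a dark threaded hole; slanted dark slots in its side. Origin: centre of its underside; z up its axis; yaw meaningless. Starts by itself on the bench.
- saw_51: Loose hole saw: upright steel cup, teeth down, diameter 51 mm, height 50 mm, about 160 g. Top: closed flat plate with a dark threaded hole; slanted dark slots in its side. Origin: centre of its underside; z up its axis; yaw meaningless. Starts standing in pipe_ring (2 mm play all round): lower 18 mm hidden, upper 32 mm clear; lifts straight out.
- saw_60: Loose hole saw: upright steel cup, teeth down, diameter 60 mm, height 50 mm, about 210 g. Top: closed flat plate with a dark threaded hole; slanted dark slots in its side. Origin: centre of its underside; z up its axis; yaw meaningless. Starts by itself on the bench.
- holder_30: Holder for the 30 mm saw: grey plastic block 94 x 94 x 24 mm fixed in the black case, a round well 46 mm wide, 18 mm deep in its top. Origin: centre of its underside, 4 mm above the bench; z up; well on its z axis, mouth at z 24, floor at z 6 mm, so a saw home has its origin at z 6 and stands 32 mm out of the mouth. Case rim level with the block tops, 28 mm above the bench.
- holder_40: Holder for the 40 mm saw: grey plastic block 94 x 94 x 24 mm fixed in the black case, a round well 56 mm wide, 18 mm deep in its top. Origin: centre of its underside, 4 mm above the bench; z up; well on its z axis, mouth at z 24, floor at z 6 mm, so a saw home has its origin at z 6 and stands 32 mm out of the mouth. Four such blocks, 2 by 2, 96 mm apart, in any arrangement.
- holder_51: Holder for the 51 mm saw: grey plastic block 94 x 94 x 24 mm fixed in the black case, a round well 67 mm wide, 18 mm deep in its top. Origin: centre of its underside, 4 mm above the bench; z up; well on its z axis, mouth at z 24, floor at z 6 mm, so a saw home has its origin at z 6 and stands 32 mm out of the mouth. Beside the blocks the case has a trough with a drill arbor.
- holder_60: Holder for the 60 mm saw: grey plastic block 94 x 94 x 24 mm fixed in the black case, a round well 76 mm wide, 18 mm deep in its top. Origin: centre of its underside, 4 mm above the bench; z up; well on its z axis, mouth at z 24, floor at z 6 mm, so a saw home has its origin at z 6 and stands 32 mm out of the mouth. The case's lid lies flat open on the bench beside it, 22 mm high.
- pipe_ring: Loose pipe offcut that does not belong in the case: a steel ring, outside diameter 60 mm, inside 55 mm, 18 mm high, about 75 g, open at both ends, standing on the bench round the foot of saw_51. Origin: centre of its underside; z up along its axis.
- pipe_long: Loose pipe offcut that does not belong in the case: an upright steel tube, outside diameter 48 mm, inside 42 mm, 50 mm high, about 190 g, open right through (the bench shows through it from above, where a hole saw shows a closed plate). Origin: centre of its underside; z up along its axis.
Not all that is in view belongs to the job. Leave any blue or orange look-alike of the holder_51 alone.

How it is judged:
At the end, for the whole second after the job is handed in: Each hole saw stands upright (within 0.1 rad) and at rest in the holder of its own size, its axis within 12 mm of the well's and its toothed edge on the well's floor (within 4 mm); the pipe ring and the open tube stand upright and at rest within 40 mm of where they started; everything is released (horizontal distance between saw_30 and holder_30 below 0.012 m and z of saw_30 in the frame of holder_30 between 0.002 and 0.01 m and angle between each of saw_30, saw_40, saw_51, saw_60, pipe_ring, pipe_long's own z axis and vertical below 0.1 rad and linear speed of each of saw_30, saw_40, saw_51, saw_60, pipe_ring, pipe_long below 0.02 m/s and angular speed of each of saw_30, saw_40, saw_51, saw_60 below 0.3 rad/s and horizontal distance between saw_40 and holder_40 below 0.012 m and z of saw_40 in the frame of holder_40 between 0.002 and 0.01 m and horizontal distance between saw_51 and holder_51 below 0.012 m and z of saw_51 in the frame of holder_51 between 0.002 and 0.01 m and horizontal distance between saw_60 and holder_60 below 0.012 m and z of saw_60 in the frame of holder_60 between 0.002 and 0.01 m and distance of each of pipe_ring, pipe_long from where it was at the start of the episode below 0.04 m); the robot touches nothing.
It fails at once if a hole saw is dropped or thrown: it moves faster than 0.7 m/s while no finger touches it (a fall of about 25 mm) ((linear speed of saw_30 above 0.7 m/s and contact force between saw_30 and the fingers below 0.01 N) or (linear speed of saw_40 above 0.7 m/s and contact force between saw_40 and the fingers below 0.01 N) or (linear speed of saw_51 above 0.7 m/s and contact force between saw_51 and the fingers below 0.01 N) or (linear speed of saw_60 above 0.7 m/s and contact force between saw_60 and the fingers below 0.01 N)).
It fails at once if the pipe ring is lifted, or pushed more than 60 mm from its place (distance of pipe_ring from where it was at the start of the episode above 0.06 m or height (world z) of pipe_ring above 0.03 m).
It fails at once if the long pipe offcut is lifted, or pushed more than 60 mm from its place (distance of pipe_long from where it was at the start of the episode above 0.06 m or height (world z) of pipe_long above 0.03 m).
It also fails if it takes over 106 s, if anything falls off the work surface, if the arm or the gripper's body presses on something with over 40 N, if the wrist force passes 120 N, or if a joint passes its speed limit or range.

### The arm

A 7-joint arm with a two-finger parallel gripper is mounted at the origin on the work surface. World frame = base frame: x ahead of the robot, y to its left, z up, the work surface at z = 0. Lengths are in m, angles in rad, forces in N, time in s.
With the tool pointing down it reaches from about 0.4 to 0.85 m from the base axis. Payload 10.4 kg.
Tool frame: the origin (TCP) lies between the finger pads; the fingertips stand manip.tcp_to_tips ahead of it and the grasp point (between the pads) lies 2 mm behind it (manip.tcp_to_tips is the distance from the TCP to the fingertips, in m); y points along the fingers, z is the direction in which the jaws open and shut, and the axes are right-handed (so a half turn about y gives the same grasp; the last joint's range is limited). The gripper opens to 85 mm and grips with 20 to 120 N. Pads are 22 mm wide; open, the fingers measure 114 mm over their backs; the gripper's body (76 mm by 85 mm) begins 54 mm behind the grasp point. The pads swing forward as they close: fully open they stand 13 mm farther back than shut.
Start: joints at [-0.023, 0.332, -0.065, 1.46, 0.022, 1.35, -0.088], TCP at [0.625, 0, 0.248] pointing down, gripper open.
Joint ranges: [-2.6, 2.6], [-0.5, 2.12], [-1.47, 1.34], [0.16, 2.42], [-1.27, 4.41], [0.06, 2.06], [-2.6, 2.6]. Speed limits (rad/s): [2.22, 2.22, 2.79, 2.79, 3.14, 3.14, 3.14].

### API

Orientations are given as a unit quaternion [x, y, z, w].
In Python, from workcell import manip gives the robot as it stands. The module is installed in compiled form; this text tells all that it offers.
- The arm moves only by the tool move_arm, never from a script. Its argument "increments" is a list of rows, each an object with "offset": the shift along the tool's x, y, z in m, a list of three; "yaw": the turn about the tool's y in degrees; "jaw": the closure in counts, from 0 (fully open) to 255 (shut). In form: [{"offset": [tx, ty, tz], "yaw": yaw, "jaw": jaw}, ...]. A call has 1 to 10 rows; each row is the pose to reach, as a shift and turn from the pose measured when the call began, along the tool's axes at that moment; what a row does not reach only later rows make up. A row lasts 1/12 s, in which the tool goes at most 41.7 mm and 7.16 degrees, less where a joint would pass 70% of its speed; a pose out of reach is approached as far as the arm can. A call with a gripper value outside its range is refused whole. The fingers move at their own pace and stop on an object; "squeeze" is the grip in N (left out, the last holds). Time passes only in rows, so rows that repeat a pose let the fingers close. It gives the time, the measured TCP pose, the force and the opening at its end, in the units of the state.
- manip.get_obs(): the state, without advancing time (a new reading comes with each control period).
- manip.camera(name): name is "scene" or "side" or "wrist"; returns a dict with "pixels" (400x640x3 uint8, red, green, blue), "depth" (400x640 float32, m along the optical axis (not along the pixel's ray), 0 where there is no reading), "intrinsics" (3x3 intrinsics, pixels), "D" ([k1, k2, p1, p2, k3] as OpenCV has them; the pictures are not rectified), "R" (3x3) and "t" (3): a world point X has camera coordinates R X + t; the wrist camera has in their place "mount" (4x4, takes a point from camera to tool coordinates, whose origin is the TCP and whose axes are the tool frame's). Camera axes: x right, y down, z forward; pixel columns grow to the right and rows downward; lengths in m; the calibration is good to about 2 mm. A picture is of the moment at which its call begins: read the wrist's pose just before it.
- manip.hand_in(): hands the job in, once; it reports no verdict.
Trained networks look in a picture, given as the dict that the camera call returned (one of the last four; its "shot" number tells which), for a name from the list of things; names that differ only in an ending like _2 or _b are one class to them, and where a whole thing is asked for, a point or a joint stands for the part that bears it (a point fixed in the world has none). Each returns a list of dicts, best first, with "confidence" (0 to 1); they miss things now and then, are a little off and sometimes report something else, mostly with a low value. They report only what shows in the picture. A call takes as long as a camera call. They do not tell look-alikes from the thing itself.
- manip.recognise(picture, query): "bbox" ([left, top, right, bottom] in pixels, round what is visible of it).
- manip.spot_point(picture, query): "centre" ([column, row] in pixels: a listed point, or the origin of a listed thing).
The state is a dict: "clock": time; "joint_pos": joint angles; "joint_velocities": joint speeds; "tau": joint torques, N m; "position": TCP position; "ee_rot": TCP orientation; "ft_force": force on the tool from outside, world axes, zero at the start; "torque": the same for the moment, N m; "grip_width": opening from 0.0 (shut) to 1.0 (fully open).
Only numpy, scipy, OpenCV 4.12 (cv2) and the standard library are available. Lean on these libraries where they do the work, as an engineer would, in place of code of your own. Each camera call takes 0.05 s, during which the arm holds its last target. There are 200 camera calls.

## Working session

There is one attempt and no reset: what is moved stays moved. The work goes in short steps, Python scripts to look and compute and a tool call to move; the robot and the scene stay as the last step left them, time stands still between calls to the robot, and variables do not carry over. Pictures are saved under pics/ and viewed, about 12 in all and at most 16, crops included, and the job is handed in when it is done.

Besides the shell and the picture viewer there is one more tool, called after "Request:" in YAML: its name, and indented under it one key for each argument. move_arm: Moves the arm, as the interface text tells. Its arguments: {"type":"object","properties":{"increments":{"type":"array","items":{"type":"object","properties":{"offset":{"type":"array","items":{"type":"number"}},"yaw":{"type":"number"},"jaw":{"type":"number"}}}},"squeeze":{"type":"number"}},"required":["increments"]}

```bash
mkdir -p pics
cat > h.py <<'E'
import numpy as np, cv2
from workcell import manip
from scipy.spatial.transform import Rotation as Rn
def cam(n):
    o=manip.get_obs(); p=manip.camera(n)
    if n=="wrist":
        T=np.eye(4);T[:3,:3]=Rn.from_quat(o["ee_rot"]).as_matrix();T[:3,3]=o["position"]
        C=np.linalg.inv(T@np.array(p["mount"])); p["R"]=C[:3,:3];p["t"]=C[:3,3]
    return p
def ray(p,uv):
    x=cv2.undistortPoints(np.array([[uv]],float),np.array(p["intrinsics"]),np.array(p["D"]))[0,0]
    R=np.array(p["R"]);c=-R.T@np.array(p["t"]); return c,R.T@np.array([x[0],x[1],1])
def onz(p,uv,z):
    c,d=ray(p,uv); return c+d*(z-c[2])/d[2]
def proj(p,X):
    R=np.array(p["R"]); return cv2.projectPoints(np.array(X,float).reshape(-1,3),cv2.Rodrigues(R)[0],np.array(p["t"],float),np.array(p["intrinsics"]),np.array(p["D"]))[0][:,0]
def cloud(p):
    d=p["depth"];v,u=np.mgrid[:400,:640]
    x=cv2.undistortPoints(np.stack([u,v],-1).reshape(-1,1,2).astype(float),np.array(p["intrinsics"]),np.array(p["D"]))[:,0].reshape(400,640,2)
    P=np.dstack([x[...,0]*d,x[...,1]*d,d]); W=(P-np.array(p["t"]))@np.array(p["R"]); W[d==0]=np.nan; return W
def save(p,n): cv2.imwrite(f"pics/{n}.png",p["pixels"][...,::-1])
E
python3 - <<'E'
from h import *
o=manip.get_obs();print(o["position"],o["ee_rot"],o["grip_width"],manip.tcp_to_tips)
for n in("scene","wrist","side"):
    p=cam(n);save(p,n+"0")
    if n=="side":continue
    for q in "saw_30 saw_40 saw_51 saw_60 holder_30 holder_40 holder_51 holder_60 pipe_ring pipe_long".split():
        z=.05 if 'saw' in q else .028
        print(n,q,[(np.round(r["confidence"],2),np.round(r["bbox"])) for r in manip.recognise(p,q)[:4]],[(np.round(r["confidence"],2),np.round(r["centre"]),np.round(onz(p,r["centre"],0.004 if 'h' in q[:1] else 0)[:2],3)) for r in manip.spot_point(p,q)[:4]])
E
```

```text
[ 6.24638508e-01 -3.73645279e-07  2.47508567e-01] [ 0.50038792 -0.50033335  0.49964965 -0.49962855] 0.9998510442439523 0.017
scene saw_30 [(np.float64(0.85), array([284., 216., 298., 236.])), (np.float64(0.85), array([308., 250., 333., 269.])), (np.float64(0.73), array([206., 230., 232., 262.]))] [(np.float64(0.83), array([294., 232.]), array([ 0.497, -0.087])), (np.float64(0.82), array([225., 252.]), array([ 0.461, -0.259])), (np.float64(0.73), array([258., 290.]), array([ 0.594, -0.235])), (np.float64(0.64), array([318., 265.]), array([ 0.611, -0.083]))]
scene saw_40 [(np.float64(0.85), array([284., 216., 298., 236.])), (np.float64(0.85), array([308., 250., 333., 269.])), (np.float64(0.73), array([206., 230., 232., 262.]))] [(np.float64(0.83), array([294., 232.]), array([ 0.497, -0.087])), (np.float64(0.82), array([225., 252.]), array([ 0.461, -0.259])), (np.float64(0.73), array([258., 290.]), array([ 0.594, -0.235])), (np.float64(0.64), array([318., 265.]), array([ 0.611, -0.083]))]
scene saw_51 [(np.float64(0.85), array([284., 216., 298., 236.])), (np.float64(0.85), array([308., 
[... 5169 characters left out ...]
loat64(0.69), array([ 2.,  1., 43., 14.]))] [(np.float64(0.72), array([327.,   9.]), array([0.633, 0.156])), (np.float64(0.65), array([227.,  22.]), array([0.534, 0.145])), (np.float64(0.64), array([198., 238.]), array([ 0.486, -0.084]))]
wrist holder_60 [(np.float64(0.96), array([167.,   0., 280.,  73.])), (np.float64(0.82), array([272.,   0., 378.,  64.])), (np.float64(0.69), array([ 2.,  1., 43., 14.]))] [(np.float64(0.72), array([327.,   9.]), array([0.633, 0.156])), (np.float64(0.65), array([227.,  22.]), array([0.534, 0.145])), (np.float64(0.64), array([198., 238.]), array([ 0.486, -0.084]))]
wrist pipe_ring [(np.float64(0.63), array([279., 210., 333., 254.]))] []
wrist pipe_long [] []
```

View pics/scene0.png

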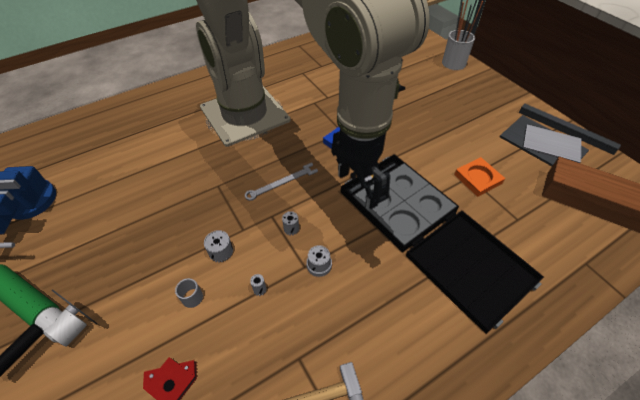

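View pics/wrist0.png

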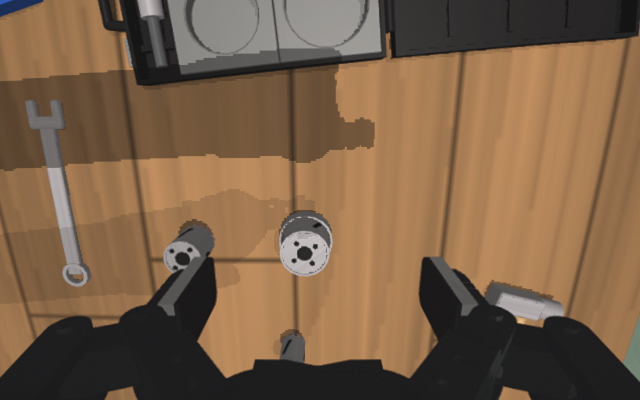

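Run:
```python
from h import *
T=Rn.from_quat(manip.get_obs()["ee_rot"]).as_matrix();print(np.round(T,2)); 
p=cam("scene");W=cloud(p);print("cam",-np.array(p["R"]).T@p["t"])
# top-level points: saw tops 45-56mm
m=((W[...,2]>.044)&(W[...,2]<.056)).astype(np.uint8)
n,l,s,c=cv2.connectedComponentsWithStats(m)
for i in range(1,n):
    if s[i,4]>25:
        q=W[l==i];print(s[i],np.round(np.median(q,0),3),np.round(q.min(0),3),np.round(q.max(0),3))
```

```text
[[-0.  0.  1.]
 [-1. -0. -0.]
 [ 0. -1.  0.]]
cam [ 0.98798792 -0.29728854  0.81186586]
[557   0  83  38 138] [0.278 1.486 0.053] [0.073 1.476 0.044] [0.451 1.499 0.056]
[445  49  25  11  71] [0.182 0.766 0.051] [0.12  0.749 0.044] [0.199 0.822 0.056]
[220 102  45  17 136] [ 0.066 -0.023  0.05 ] [-0.006 -0.075  0.044] [0.08  0.058 0.056]
[  0 175  43  60 210] [ 0.073 -0.646  0.052] [-0.003 -0.718  0.044] [ 0.158 -0.604  0.056]
[549 183  91  36 330] [0.853 0.599 0.05 ] [0.754 0.542 0.044] [0.944 0.648 0.056]
[282 212  16  14 183] [ 0.487 -0.089  0.048] [ 0.468 -0.108  0.044] [ 0.508 -0.068  0.052]
[204 231  26  23 450] [ 0.455 -0.269  0.049] [ 0.421 -0.297  0.044] [ 0.483 -0.239  0.054]
[308 246  22  21 359] [ 0.615 -0.082  0.048] [ 0.588 -0.107  0.044] [ 0.639 -0.057  0.053]
[  0 264  66  56 505] [ 0.374 -0.657  0.052] [ 0.245 -0.723  0.044] [ 0.459 -0.605  0.056]
[250 274  14  14 152] [ 0.596 -0.229  0.05 ] [ 0.58  -0.244  0.044] [ 0.61  -0.215  0.053]
[176 278  22  22 145] [ 0.533 -0.368  0.049] [ 0.507 -0.392  0.044] [ 0.555 -0.346  0.055]
[  0 295  51  82 541] [ 0.46  -0.691  0.052] [ 0.337 -0.742  0.044] [ 0.517 -0.641  0.056]
[ 52 311  29  32 267] [ 0.49  -0.612  0.052] [ 0.465 -0.638  0.044] [ 0.508 -0.582  0.056]
```

The scene picture shows the following:
- **Saws:** the 60 at (217,243), 40 at (290,220), 51 in its ring at (319,257) and 30 at (257,283).
- **Tube:** the open tube is at (188,291).
- **Case:** the wells are around (376–430, 182–222).
- **Decoys:** blue block at (333,138) and orange block at (480,176).
- **Other clutter:** spanner, hammers and a red part.

Depth diameters agree with this sorting. Next I look over the case.

Request:
move_arm:
  increments:
    - {"offset": [-0.19, -0.04, -0.045], "yaw": 0, "jaw": 0}
    - {"offset": [-0.19, -0.04, -0.045], "yaw": 0, "jaw": 0}
    - {"offset": [-0.19, -0.04, -0.045], "yaw": 0, "jaw": 0}
    - {"offset": [-0.19, -0.04, -0.045], "yaw": 0, "jaw": 0}
    - {"offset": [-0.19, -0.04, -0.045], "yaw": 0, "jaw": 0}
    - {"offset": [-0.19, -0.04, -0.045], "yaw": 0, "jaw": 0}
    - {"offset": [-0.19, -0.04, -0.045], "yaw": 0, "jaw": 0}
    - {"offset": [-0.19, -0.04, -0.045], "yaw": 0, "jaw": 0}

```text
clock: 2.87
position: [0.5802, 0.1892, 0.2881]
ee_rot: [0.5, -0.5, 0.5, -0.5]
ft_force: [1.0, -1.0, -0.2]
grip_width: 0.997
```

Run:
```python
from h import *
print(manip.get_obs()["position"])
p=cam("wrist");save(p,"case");W=cloud(p)
for r in manip.spot_point(p,"holder_40"): print(r["confidence"],np.round(r["centre"]),np.round(onz(p,r["centre"],.004),3))
# well floors: z~10mm ; block tops ~28
for lo,hi in((.006,.015),):
    m=((W[...,2]>lo)&(W[...,2]<hi)).astype(np.uint8)
    n,l,s,c=cv2.connectedComponentsWithStats(m)
    for i in range(1,n):
        if s[i,4]>300:
            q=W[l==i];(cx,cy),r=cv2.minEnclosingCircle(q[:,:2].astype(np.float32));print(s[i],np.round(np.median(q,0),3),np.round([cx,cy,2*r],4))
# hough on rectified top view at z=.028, 1px=1mm
X,Y=np.meshgrid(np.arange(.40,.80,.0005),np.arange(.0,.40,.0005))
uv=proj(p,np.stack([X,Y,X*0+.028],-1)).reshape(*X.shape,2).astype(np.float32)
t=cv2.remap(p["pixels"],uv[...,0],uv[...,1],cv2.INTER_LINEAR);cv2.imwrite("pics/top.png",t[...,::-1])
g=cv2.medianBlur(cv2.cvtColor(t,cv2.COLOR_RGB2GRAY),5)
h=cv2.HoughCircles(g,cv2.HOUGH_GRADIENT_ALT,1,60,param1=100,param2=.7,minRadius=42,maxRadius=80)
if h is not None:
  for x,y,r in h[0]: print("hough",.4+x*.0005,y*.0005,r)
```

```text
[0.58023272 0.18922921 0.28814867]
0.97 [359. 188.] [0.629 0.154 0.004]
0.96 [ 82. 148.] [0.294 0.205 0.004]
0.94 [270. 114.] [0.524 0.244 0.004]
0.94 [354. 104.] [0.621 0.254 0.004]
0.91 [280. 195.] [0.533 0.146 0.004]
[ 420   38  200  184 1477] [0.918 0.193 0.011] [0.8096 0.2234 0.3   ]
[551  52  18 146 795] [0.866 0.235 0.007] [0.866  0.2292 0.1704]
[505  57  13 146 790] [0.806 0.228 0.007] [0.8041 0.2227 0.1705]
[455  62  12 145 786] [0.747 0.225 0.007] [0.747  0.2169 0.1694]
[186  77  37  43 597] [0.447 0.262 0.007] [0.4512 0.2613 0.0538]
[ 331   81   50   51 1967] [0.622 0.252 0.012] [0.6221 0.2519 0.0561]
[ 250   95   40   41 1291] [0.525 0.243 0.012] [0.5247 0.2421 0.0463]
[ 96 100  33  79 353] [0.337 0.219 0.011] [0.3372 0.2156 0.0942]
[  48  122   50   56 2080] [0.284 0.203 0.008] [0.2875 0.2039 0.0668]
[195 125  27  93 465] [0.446 0.184 0.007] [0.4448 0.1761 0.1111]
[ 331  160   63   60 2920] [0.632 0.156 0.012] [0.6316 0.156  0.0761]
[ 254  173   55   51 2198] [0.535 0.145 0.012] [0.5354 0.1462 0.0671]
[115 249  31  59 921] [0.333 0.043 0.009] [0.3336 0.0322 0.0895]
hough 0.537 0.1455 68.504654
hough 0.62100005 0.2525 55.48469
hough 0.632 0.157 75.89849
hough 0.52750003 0.24350001 46.258934
```

View pics/case.png

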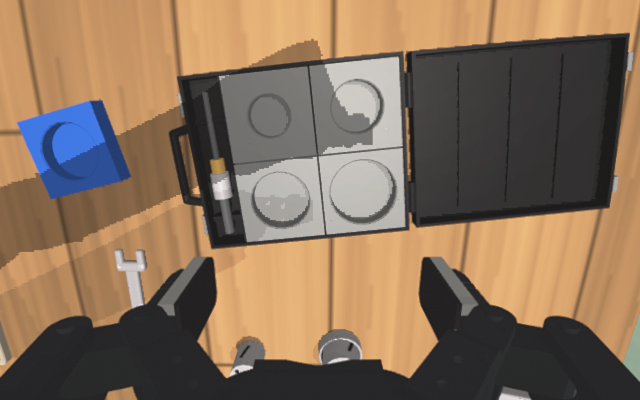

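The four wells are measured twice, by floor depth and by Hough circles, and they agree on the 96 mm grid and the sizes. In the picture, 30 is at (269,115), 40 at (355,106), 51 at (281,198) and 60 at (362,190). Blue block left alone. Next, a closer look at the saws.

Request:
move_arm:
  increments:
    - {"offset": [0.26, -0.04, -0.05], "yaw": 0, "jaw": 0}
    - {"offset": [0.26, -0.04, -0.05], "yaw": 0, "jaw": 0}
    - {"offset": [0.26, -0.04, -0.05], "yaw": 0, "jaw": 0}
    - {"offset": [0.26, -0.04, -0.05], "yaw": 0, "jaw": 0}
    - {"offset": [0.26, -0.04, -0.05], "yaw": 0, "jaw": 0}
    - {"offset": [0.26, -0.04, -0.05], "yaw": 0, "jaw": 0}
    - {"offset": [0.26, -0.04, -0.05], "yaw": 0, "jaw": 0}
    - {"offset": [0.26, -0.04, -0.05], "yaw": 0, "jaw": 0}
    - {"offset": [0.26, -0.04, -0.05], "yaw": 0, "jaw": 0}
    - {"offset": [0.26, -0.04, -0.05], "yaw": 0, "jaw": 0}

```text
clock: 3.8
position: [0.5298, -0.0714, 0.3279]
ee_rot: [-0.5, 0.501, -0.501, 0.499]
ft_force: [0.3, 0.1, 1.0]
grip_width: 1.0
```

```bash
cat > tops.py <<'E'
from h import *
print(np.round(manip.get_obs()["position"],4))
p=cam("wrist");W=cloud(p)
x0,y0=.40,-.40
X,Y=np.meshgrid(np.arange(x0,.75,.0005),np.arange(y0,.05,.0005))
uv=proj(p,np.stack([X,Y,X*0+.05],-1)).reshape(*X.shape,2).astype(np.float32)
t=cv2.remap(p["pixels"],uv[...,0],uv[...,1],cv2.INTER_LINEAR);save(p,"bench%d"%p["shot"])
cv2.imwrite("pics/t%d.png"%p["shot"],np.ascontiguousarray(t[::-1,:,::-1]))
m=((W[...,2]>.046)&(W[...,2]<.054)).astype(np.uint8)
n,l,s,c=cv2.connectedComponentsWithStats(m)
for i in range(1,n):
    if s[i,4]>150:
        q=W[l==i];(cx,cy),r=cv2.minEnclosingCircle(q[:,:2].astype(np.float32));print(s[i],"med",np.round(np.median(q,0),3),"circ",np.round([cx,cy,2*r],4))
g=cv2.medianBlur(cv2.cvtColor(t,cv2.COLOR_RGB2GRAY),5)
h=cv2.HoughCircles(g,cv2.HOUGH_GRADIENT_ALT,1,60,param1=100,param2=.6,minRadius=26,maxRadius=66)
if h is not None:
  for x,y,r in h[0]: print("hough",np.round([x0+x*.0005,y0+y*.0005,r],4))
E
python3 tops.py;ls pics
```

```text
[ 0.5298 -0.0714  0.3279]
[ 365  147   44   43 1456] med [ 0.61  -0.079  0.051] circ [ 0.6103 -0.08    0.0514]
[264 158  33  33 872] med [ 0.484 -0.086  0.051] circ [ 0.4841 -0.0867  0.0403]
[356 269  23  23 412] med [ 0.592 -0.228  0.051] circ [ 0.5926 -0.2287  0.0309]
[ 238  285   45   41 1408] med [ 0.451 -0.265  0.051] circ [ 0.4506 -0.2667  0.0614]
hough [ 0.6075 -0.075  58.3635]
hough [ 0.452  -0.2675 60.1194]
hough [ 0.483  -0.088  40.0832]
hough [ 0.5935 -0.2295 29.8994]
hough [ 0.6785 -0.21   34.6319]
bench6.png
case.png
scene0.png
side0.png
t6.png
top.png
wrist0.png
```

View pics/bench6.png

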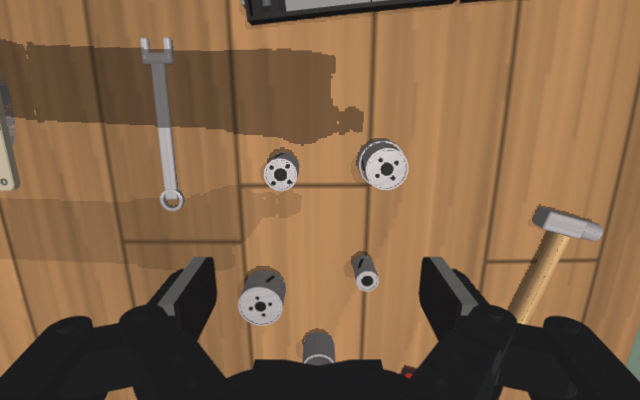

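The candidates are 60 at (261,305), 40 at (281,172), 51 in its ring at (384,168), 30 at (367,280) and the tube at (318,345), which stays. All measured top diameters match. I start with saw_40.

Request:
move_arm:
  increments:
    - {"offset": [0.016, 0.08, -0.046], "yaw": 0, "jaw": 0}
    - {"offset": [0.016, 0.12, -0.046], "yaw": 0, "jaw": 0}
    - {"offset": [0.016, 0.16, -0.046], "yaw": 0, "jaw": 0}
    - {"offset": [0.016, 0.2, -0.046], "yaw": 0, "jaw": 0}
    - {"offset": [0.016, 0.23, -0.046], "yaw": 0, "jaw": 0}
    - {"offset": [0.016, 0.25, -0.046], "yaw": 0, "jaw": 0}
    - {"offset": [0.016, 0.27, -0.046], "yaw": 0, "jaw": 0}
    - {"offset": [0.016, 0.288, -0.046], "yaw": 0, "jaw": 0}
    - {"offset": [0.016, 0.288, -0.046], "yaw": 0, "jaw": 0}
    - {"offset": [0.016, 0.288, -0.046], "yaw": 0, "jaw": 0}
  squeeze: 40

```text
clock: 4.68
position: [0.4834, -0.0857, 0.0395]
ee_rot: [0.501, -0.501, 0.499, -0.499]
ft_force: [0.4, -0.4, 0.8]
grip_width: 1.0
```

Request:
move_arm:
  increments:
    - {"offset": [0, 0, 0], "yaw": 0, "jaw": 255}
    - {"offset": [0, 0, 0], "yaw": 0, "jaw": 255}
    - {"offset": [0, 0, 0], "yaw": 0, "jaw": 255}
    - {"offset": [0, 0, 0], "yaw": 0, "jaw": 255}
    - {"offset": [0, 0, 0], "yaw": 0, "jaw": 255}
    - {"offset": [0, 0, 0], "yaw": 0, "jaw": 255}
    - {"offset": [0, 0, 0], "yaw": 0, "jaw": 255}
    - {"offset": [0, 0, 0], "yaw": 0, "jaw": 255}

```text
clock: 5.35
position: [0.4842, -0.0857, 0.0408]
ee_rot: [0.5, -0.5, 0.5, -0.5]
ft_force: [-0.8, 0.4, 7.3]
grip_width: 0.453
```

Request:
move_arm:
  increments:
    - {"offset": [0, -0.02, 0], "yaw": 0, "jaw": 255}
    - {"offset": [0, -0.05, 0], "yaw": 0, "jaw": 255}
    - {"offset": [0, -0.09, 0], "yaw": 0, "jaw": 255}
    - {"offset": [0, -0.13, 0], "yaw": 0, "jaw": 255}
    - {"offset": [0, -0.15, 0], "yaw": 0, "jaw": 255}
    - {"offset": [-0.04, -0.15, 0.02], "yaw": 0, "jaw": 255}
    - {"offset": [-0.08, -0.15, 0.04], "yaw": 0, "jaw": 255}
    - {"offset": [-0.11, -0.15, 0.06], "yaw": 0, "jaw": 255}
    - {"offset": [-0.14, -0.15, 0.08], "yaw": 0, "jaw": 255}
    - {"offset": [-0.17, -0.15, 0.1], "yaw": 0, "jaw": 255}

```text
clock: 6.18
position: [0.585, 0.0863, 0.1913]
ee_rot: [-0.5, 0.5, -0.5, 0.5]
ft_force: [0.4, 0.0, -0.5]
grip_width: 0.456
```

Run:
```python
from h import *
o=manip.get_obs();P=o["position"];R=Rn.from_quat(o["ee_rot"]).as_matrix();print(P,o["grip_width"],np.round(R.T@(np.array([.6215,.252,.15])-P),4))
p=cam("scene");W=cloud(p);save(p,"s7")
# held saw in the side view/scene: points near the TCP below top
m=(np.hypot(W[...,0]-P[0],W[...,1]-P[1])<.05)&(W[...,2]<P[2]+.02)&(W[...,2]>.1)
q=W[m];print(len(q),np.round(q.min(0),3),np.round(q.max(0),3))
cv2.imwrite("pics/c7.png",cv2.resize(p["pixels"][80:320,260:500,::-1],None,fx=2.4,fy=2.4))
```

```text
[0.58501769 0.08630931 0.19130932] 0.45628830622094463 [-0.1657  0.0414  0.0366]
468 [0.554 0.063 0.149] [0.621 0.096 0.211]
```

View pics/c7.png

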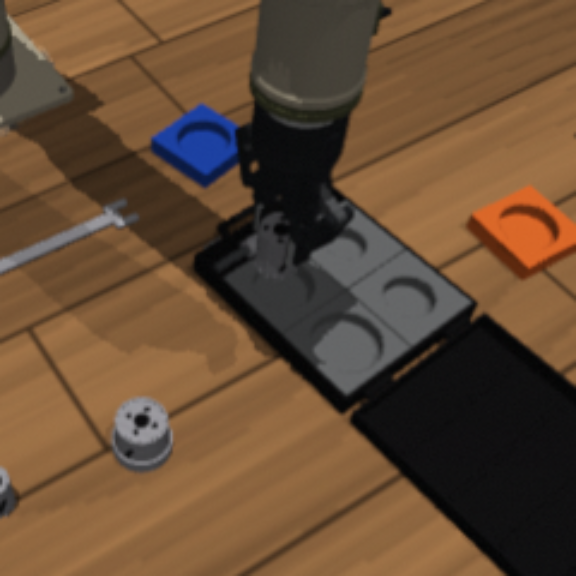

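Saw_40 is held upright at about (275,245) in the crop, its bottom about 41 mm below the TCP. Now I lower it into the 40 well.

Request:
move_arm:
  increments:
    - {"offset": [-0.04, 0, 0.01], "yaw": 0, "jaw": 255}
    - {"offset": [-0.08, 0, 0.02], "yaw": 0, "jaw": 255}
    - {"offset": [-0.12, 0, 0.03], "yaw": 0, "jaw": 255}
    - {"offset": [-0.15, 0, 0.037], "yaw": 0, "jaw": 255}
    - {"offset": [-0.166, 0.01, 0.037], "yaw": 0, "jaw": 255}
    - {"offset": [-0.166, 0.04, 0.037], "yaw": 0, "jaw": 255}
    - {"offset": [-0.166, 0.07, 0.037], "yaw": 0, "jaw": 255}
    - {"offset": [-0.166, 0.1, 0.037], "yaw": 0, "jaw": 255}
    - {"offset": [-0.166, 0.11, 0.037], "yaw": 0, "jaw": 255}
    - {"offset": [-0.166, 0.12, 0.037], "yaw": 0, "jaw": 255}

```text
clock: 7.07
position: [0.6223, 0.2599, 0.0704]
ee_rot: [-0.501, 0.499, -0.497, 0.502]
ft_force: [-0.2, 0.6, -0.1]
grip_width: 0.455
```

Request:
move_arm:
  increments:
    - {"offset": [0.0075, 0, -0.001], "yaw": 0, "jaw": 255}
    - {"offset": [0.0075, 0, -0.001], "yaw": 0, "jaw": 255}
    - {"offset": [0.0075, 0.005, -0.001], "yaw": 0, "jaw": 255}
    - {"offset": [0.0075, 0.01, -0.001], "yaw": 0, "jaw": 255}
    - {"offset": [0.0075, 0.014, -0.001], "yaw": 0, "jaw": 255}
    - {"offset": [0.0075, 0.017, -0.001], "yaw": 0, "jaw": 255}
    - {"offset": [0.0075, 0.0185, -0.001], "yaw": 0, "jaw": 255}
    - {"offset": [0.0075, 0.0185, -0.001], "yaw": 0, "jaw": 255}

```text
clock: 7.73
position: [0.6211, 0.2525, 0.0515]
ee_rot: [-0.501, 0.499, -0.497, 0.502]
ft_force: [0.4, 0.0, -0.9]
grip_width: 0.454
```

Request:
move_arm:
  increments:
    - {"offset": [0, 0.001, 0], "yaw": 0, "jaw": 255}
    - {"offset": [0, 0.001, 0], "yaw": 0, "jaw": 255}
    - {"offset": [0, 0.001, 0], "yaw": 0, "jaw": 60}
    - {"offset": [0, 0.001, 0], "yaw": 0, "jaw": 0}
    - {"offset": [0, 0.001, 0], "yaw": 0, "jaw": 0}
    - {"offset": [0, 0.001, 0], "yaw": 0, "jaw": 0}
    - {"offset": [0, -0.02, 0], "yaw": 0, "jaw": 0}
    - {"offset": [0, -0.06, 0], "yaw": 0, "jaw": 0}
    - {"offset": [0, -0.1, 0], "yaw": 0, "jaw": 0}
    - {"offset": [0, -0.14, 0], "yaw": 0, "jaw": 0}

```text
clock: 8.57
position: [0.6209, 0.2519, 0.193]
ee_rot: [-0.502, 0.499, -0.497, 0.502]
ft_force: [1.3, 0.9, -1.1]
grip_width: 1.0
```

```bash
cat > chk.py <<'E'
import sys
from h import *
p=cam("scene" if len(sys.argv)<2 else sys.argv[1]);W=cloud(p)
# tops of saws in the case
for q,x,y in((30,.526,.2425),(40,.6215,.252),(51,.536,.146),(60,.632,.1563)):
    d=(np.hypot(W[...,0]-x,W[...,1]-y)<q/2000+.006)&(W[...,2]>.052)&(W[...,2]<.068)
    if d.sum()>20:
        s=W[d];(cx,cy),r=cv2.minEnclosingCircle(s[:,:2].astype(np.float32));print(q,d.sum(),"med",np.round(np.median(s,0),4),"circ",np.round([cx,cy,2*r],4),"well",x,y)
o=manip.get_obs();print(o["clock"],np.round(o["position"],4),o["grip_width"],np.round(Rn.from_quat(o["ee_rot"]).as_matrix(),3).tolist())
E
python3 chk.py wrist
```

```text
40 2076 med [0.6199 0.2528 0.0612] circ [0.62   0.2517 0.0403] well 0.6215 0.252
8.6167 [0.6241 0.2533 0.2029] 1.0017881823597519 [[0.007, 0.009, 1.0], [-1.0, 0.008, 0.007], [-0.008, -1.0, 0.009]]
```

Request:
move_arm:
  increments:
    - {"offset": [0.333, 0, -0.016], "yaw": 0, "jaw": 0}
    - {"offset": [0.333, 0, -0.016], "yaw": 0, "jaw": 0}
    - {"offset": [0.333, 0, -0.016], "yaw": 0, "jaw": 0}
    - {"offset": [0.333, 0, -0.016], "yaw": 0, "jaw": 0}
    - {"offset": [0.333, 0, -0.016], "yaw": 0, "jaw": 0}
    - {"offset": [0.333, 0, -0.016], "yaw": 0, "jaw": 0}
    - {"offset": [0.333, 0, -0.016], "yaw": 0, "jaw": 0}
    - {"offset": [0.333, 0, -0.016], "yaw": 0, "jaw": 0}
    - {"offset": [0.333, 0, -0.016], "yaw": 0, "jaw": 0}
    - {"offset": [0.333, 0, -0.016], "yaw": 0, "jaw": 0}

```text
clock: 9.45
position: [0.61, -0.0832, 0.2001]
ee_rot: [-0.496, 0.499, -0.5, 0.504]
ft_force: [-0.7, 0.3, -0.2]
grip_width: 1.003
```

Request:
move_arm:
  increments:
    - {"offset": [-0.003, 0.03, 0], "yaw": 0, "jaw": 0}
    - {"offset": [-0.003, 0.06, 0], "yaw": 0, "jaw": 0}
    - {"offset": [-0.003, 0.09, 0], "yaw": 0, "jaw": 0}
    - {"offset": [-0.003, 0.11, 0], "yaw": 0, "jaw": 0}
    - {"offset": [-0.003, 0.12, 0], "yaw": 0, "jaw": 0}
    - {"offset": [-0.003, 0.12, 0], "yaw": 0, "jaw": 0}

```text
clock: 9.95
position: [0.6098, -0.0778, 0.0777]
ee_rot: [-0.498, 0.5, -0.499, 0.504]
ft_force: [-0.7, -0.2, 0.1]
grip_width: 1.002
```

```bash
python3 chk.py wrist
```

```text
10.0 [ 0.6109 -0.0782  0.0797] 0.9960210654020514 [[0.003, 0.008, 1.0], [-1.0, 0.007, 0.003], [-0.007, -1.0, 0.008]]
```

Request:
move_arm:
  increments:
    - {"offset": [0.002, 0.02, -0.001], "yaw": 0, "jaw": 0}
    - {"offset": [0.002, 0.037, -0.001], "yaw": 0, "jaw": 0}
    - {"offset": [0.002, 0.037, -0.001], "yaw": 0, "jaw": 0}
    - {"offset": [0.002, 0.037, -0.001], "yaw": 0, "jaw": 255}
    - {"offset": [0.002, 0.037, -0.001], "yaw": 0, "jaw": 255}
    - {"offset": [0.002, 0.037, -0.001], "yaw": 0, "jaw": 255}
    - {"offset": [0.002, 0.037, -0.001], "yaw": 0, "jaw": 255}
    - {"offset": [0.002, 0.037, -0.001], "yaw": 0, "jaw": 255}
    - {"offset": [0.002, 0.037, -0.001], "yaw": 0, "jaw": 255}
    - {"offset": [0.002, 0.037, -0.001], "yaw": 0, "jaw": 255}

```text
clock: 10.83
position: [0.6115, -0.0799, 0.0449]
ee_rot: [-0.496, 0.498, -0.5, 0.505]
ft_force: [-0.2, 0.3, 5.6]
grip_width: 0.582
```

Request:
move_arm:
  increments:
    - {"offset": [0, -0.006, 0], "yaw": 0, "jaw": 255}
    - {"offset": [0, -0.012, 0], "yaw": 0, "jaw": 255}
    - {"offset": [0, -0.02, 0], "yaw": 0, "jaw": 255}
    - {"offset": [0, -0.03, 0], "yaw": 0, "jaw": 255}
    - {"offset": [0, -0.03, 0], "yaw": 0, "jaw": 255}

```text
clock: 11.25
position: [0.6125, -0.0803, 0.0777]
ee_rot: [-0.495, 0.497, -0.501, 0.506]
ft_force: [0.0, -0.3, -1.1]
grip_width: 0.583
```

Run:
```python
from h import *
o=manip.get_obs();print(np.round(o["position"],4),o["grip_width"],o["ft_force"])
p=cam("scene");cv2.imwrite("pics/c51.png",cv2.resize(p["pixels"][170:310,240:400,::-1],None,fx=4,fy=4))
```

```text
[ 0.6125 -0.0803  0.0777] 0.5831820885786555 [ 0.04268027 -0.30872607 -1.1409672 ]
```

View pics/c51.png

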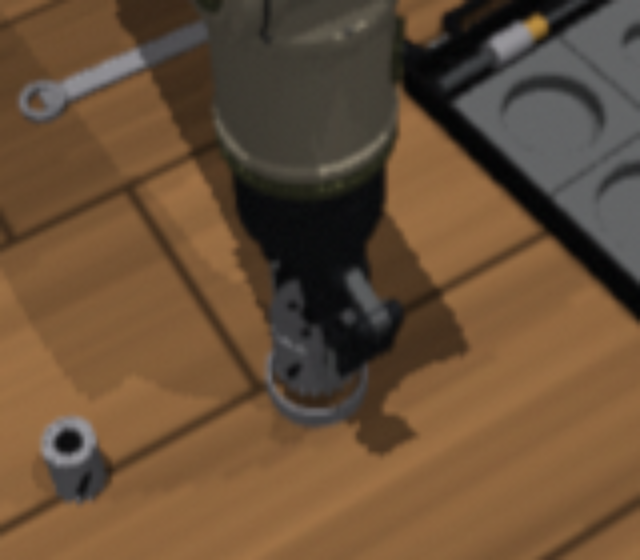

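Saw_51 is clear of the ring, which still stands on the bench at (315,385) in the crop. Now I carry it to the 51 well.

Request:
move_arm:
  increments:
    - {"offset": [0, -0.03, 0], "yaw": 0, "jaw": 255}
    - {"offset": [0, -0.07, 0], "yaw": 0, "jaw": 255}
    - {"offset": [0, -0.1, 0], "yaw": 0, "jaw": 255}
    - {"offset": [-0.03, -0.1, -0.01], "yaw": 0, "jaw": 255}
    - {"offset": [-0.065, -0.1, -0.02], "yaw": 0, "jaw": 255}
    - {"offset": [-0.1, -0.1, -0.035], "yaw": 0, "jaw": 255}
    - {"offset": [-0.135, -0.1, -0.05], "yaw": 0, "jaw": 255}
    - {"offset": [-0.17, -0.1, -0.06], "yaw": 0, "jaw": 255}
    - {"offset": [-0.2, -0.1, -0.07], "yaw": 0, "jaw": 255}
    - {"offset": [-0.226, -0.1, -0.077], "yaw": 0, "jaw": 255}

```text
clock: 12.13
position: [0.5317, 0.1474, 0.177]
ee_rot: [-0.496, 0.497, -0.5, 0.506]
ft_force: [1.4, 0.7, -1.8]
grip_width: 0.578
```

Request:
move_arm:
  increments:
    - {"offset": [0, 0, 0], "yaw": 0, "jaw": 255}
    - {"offset": [0, 0, 0], "yaw": 0, "jaw": 255}

```text
clock: 12.3
position: [0.5307, 0.1495, 0.1768]
ee_rot: [-0.497, 0.497, -0.499, 0.507]
ft_force: [-0.5, -0.3, -1.5]
grip_width: 0.579
```

```bash
python3 chk.py
```

```text
40 168 med [0.6248 0.2477 0.0585] circ [0.6249 0.2494 0.0423] well 0.6215 0.252
12.35 [0.5315 0.1474 0.1768] 0.5823880054394238 [[0.006, 0.013, 1.0], [-1.0, 0.007, 0.006], [-0.007, -1.0, 0.013]]
```

Request:
move_arm:
  increments:
    - {"offset": [0.003, 0.03, 0.003], "yaw": 0, "jaw": 255}
    - {"offset": [0.003, 0.06, 0.003], "yaw": 0, "jaw": 255}
    - {"offset": [0.003, 0.08, 0.003], "yaw": 0, "jaw": 255}
    - {"offset": [0.003, 0.095, 0.003], "yaw": 0, "jaw": 255}
    - {"offset": [0.003, 0.105, 0.003], "yaw": 0, "jaw": 255}
    - {"offset": [0.003, 0.112, 0.003], "yaw": 0, "jaw": 255}
    - {"offset": [0.003, 0.117, 0.003], "yaw": 0, "jaw": 255}
    - {"offset": [0.003, 0.119, 0.003], "yaw": 0, "jaw": 255}
    - {"offset": [0.003, 0.12, 0.003], "yaw": 0, "jaw": 255}

```text
clock: 13.1
position: [0.5365, 0.1451, 0.0572]
ee_rot: [-0.496, 0.497, -0.5, 0.507]
ft_force: [0.3, 0.3, -1.7]
grip_width: 0.585
```

Request:
move_arm:
  increments:
    - {"offset": [0, 0.001, 0], "yaw": 0, "jaw": 255}
    - {"offset": [0, 0.002, 0], "yaw": 0, "jaw": 255}
    - {"offset": [0, 0.003, 0], "yaw": 0, "jaw": 255}
    - {"offset": [0, 0.0035, 0], "yaw": 0, "jaw": 255}
    - {"offset": [0, 0.0035, 0], "yaw": 0, "jaw": 255}

```text
clock: 13.52
position: [0.537, 0.1453, 0.0549]
ee_rot: [-0.496, 0.497, -0.501, 0.507]
ft_force: [-2.0, -1.1, 7.8]
grip_width: 0.583
```

Contact (7.8 N); release.

Request:
move_arm:
  increments:
    - {"offset": [0, 0, 0], "yaw": 0, "jaw": 100}
    - {"offset": [0, 0, 0], "yaw": 0, "jaw": 50}
    - {"offset": [0, 0, 0], "yaw": 0, "jaw": 0}
    - {"offset": [0, 0, 0], "yaw": 0, "jaw": 0}
    - {"offset": [0, 0, 0], "yaw": 0, "jaw": 0}
    - {"offset": [0, -0.03, 0], "yaw": 0, "jaw": 0}
    - {"offset": [0, -0.07, 0], "yaw": 0, "jaw": 0}
    - {"offset": [0, -0.11, 0], "yaw": 0, "jaw": 0}
    - {"offset": [0, -0.15, 0], "yaw": 0, "jaw": 0}
    - {"offset": [0, -0.15, 0], "yaw": 0, "jaw": 0}

```text
clock: 14.35
position: [0.538, 0.1454, 0.2133]
ee_rot: [-0.492, 0.495, -0.503, 0.51]
ft_force: [1.6, 0.6, 0.3]
grip_width: 1.0
```

```bash
python3 chk.py wrist
```

```text
40 2332 med [0.6189 0.2518 0.0612] circ [0.6197 0.2519 0.0405] well 0.6215 0.252
51 2909 med [0.5362 0.1459 0.0611] circ [0.5356 0.1446 0.052 ] well 0.536 0.146
14.4 [0.5369 0.145  0.2095] 1.000888857079798 [[0.005, 0.023, 1.0], [-1.0, 0.01, 0.005], [-0.009, -1.0, 0.023]]
```

Request:
move_arm:
  increments:
    - {"offset": [0.374, 0, 0.054], "yaw": 0, "jaw": 0}
    - {"offset": [0.374, 0, 0.054], "yaw": 0, "jaw": 0}
    - {"offset": [0.374, 0, 0.054], "yaw": 0, "jaw": 0}
    - {"offset": [0.374, 0, 0.054], "yaw": 0, "jaw": 0}
    - {"offset": [0.374, 0, 0.054], "yaw": 0, "jaw": 0}
    - {"offset": [0.374, 0, 0.054], "yaw": 0, "jaw": 0}
    - {"offset": [0.374, 0, 0.054], "yaw": 0, "jaw": 0}
    - {"offset": [0.374, 0, 0.054], "yaw": 0, "jaw": 0}
    - {"offset": [0.374, 0, 0.054], "yaw": 0, "jaw": 0}
    - {"offset": [0.374, 0, 0.054], "yaw": 0, "jaw": 0}

```text
clock: 15.23
position: [0.5909, -0.2386, 0.2056]
ee_rot: [-0.492, 0.497, -0.505, 0.505]
ft_force: [-1.3, -1.2, -0.5]
grip_width: 0.999
```

Request:
move_arm:
  increments:
    - {"offset": [0, 0.03, 0], "yaw": 0, "jaw": 0}
    - {"offset": [0, 0.06, 0], "yaw": 0, "jaw": 0}
    - {"offset": [0, 0.09, 0], "yaw": 0, "jaw": 0}
    - {"offset": [0, 0.11, 0], "yaw": 0, "jaw": 0}
    - {"offset": [0, 0.12, 0], "yaw": 0, "jaw": 0}
    - {"offset": [0, 0.12, 0], "yaw": 0, "jaw": 0}

```text
clock: 15.73
position: [0.5917, -0.2372, 0.0824]
ee_rot: [-0.493, 0.499, -0.503, 0.504]
ft_force: [-0.3, 0.3, 0.2]
grip_width: 1.001
```

```bash
python3 chk.py wrist
```

```text
15.7833 [ 0.5928 -0.2377  0.0846] 1.0012823802165929 [[-0.005, 0.018, 1.0], [-1.0, 0.006, -0.005], [-0.006, -1.0, 0.018]]
```

Request:
move_arm:
  increments:
    - {"offset": [-0.0085, 0, 0], "yaw": 0, "jaw": 0}
    - {"offset": [-0.0085, 0.02, 0], "yaw": 0, "jaw": 0}
    - {"offset": [-0.0085, 0.043, 0], "yaw": 0, "jaw": 0}
    - {"offset": [-0.0085, 0.043, 0], "yaw": 0, "jaw": 0}
    - {"offset": [-0.0085, 0.043, 0], "yaw": 0, "jaw": 0}

```text
clock: 16.2
position: [0.5937, -0.2284, 0.0424]
ee_rot: [-0.493, 0.498, -0.504, 0.505]
ft_force: [-0.3, -0.5, 1.6]
grip_width: 0.998
```

Request:
move_arm:
  increments:
    - {"offset": [0, 0, 0], "yaw": 0, "jaw": 255}
    - {"offset": [0, 0, 0], "yaw": 0, "jaw": 255}
    - {"offset": [0, 0, 0], "yaw": 0, "jaw": 255}
    - {"offset": [0, 0, 0], "yaw": 0, "jaw": 255}
    - {"offset": [0, 0, 0], "yaw": 0, "jaw": 255}
    - {"offset": [0, 0, 0], "yaw": 0, "jaw": 255}
    - {"offset": [0, 0, 0], "yaw": 0, "jaw": 255}
    - {"offset": [0, 0, 0], "yaw": 0, "jaw": 255}
    - {"offset": [0, 0, 0], "yaw": 0, "jaw": 255}

```text
clock: 16.95
position: [0.594, -0.2286, 0.0434]
ee_rot: [-0.493, 0.498, -0.504, 0.505]
ft_force: [-2.0, 0.8, 6.4]
grip_width: 0.337
```

Request:
move_arm:
  increments:
    - {"offset": [0, -0.02, 0], "yaw": 0, "jaw": 255}
    - {"offset": [0, -0.05, 0], "yaw": 0, "jaw": 255}
    - {"offset": [0, -0.09, 0], "yaw": 0, "jaw": 255}
    - {"offset": [0, -0.13, 0], "yaw": 0, "jaw": 255}
    - {"offset": [-0.02, -0.15, 0], "yaw": 0, "jaw": 255}
    - {"offset": [-0.05, -0.15, -0.01], "yaw": 0, "jaw": 255}
    - {"offset": [-0.085, -0.15, -0.02], "yaw": 0, "jaw": 255}
    - {"offset": [-0.12, -0.15, -0.03], "yaw": 0, "jaw": 255}
    - {"offset": [-0.155, -0.15, -0.04], "yaw": 0, "jaw": 255}
    - {"offset": [-0.19, -0.15, -0.05], "yaw": 0, "jaw": 255}

```text
clock: 17.78
position: [0.5412, -0.0377, 0.1937]
ee_rot: [-0.493, 0.498, -0.505, 0.505]
ft_force: [1.3, 0.5, -0.7]
grip_width: 0.337
```

Request:
move_arm:
  increments:
    - {"offset": [-0.035, 0, -0.005], "yaw": 0, "jaw": 255}
    - {"offset": [-0.07, 0, -0.01], "yaw": 0, "jaw": 255}
    - {"offset": [-0.105, 0, -0.014], "yaw": 0, "jaw": 255}
    - {"offset": [-0.14, 0, -0.015], "yaw": 0, "jaw": 255}
    - {"offset": [-0.175, 0, -0.015], "yaw": 0, "jaw": 255}
    - {"offset": [-0.21, 0, -0.015], "yaw": 0, "jaw": 255}
    - {"offset": [-0.24, 0, -0.015], "yaw": 0, "jaw": 255}
    - {"offset": [-0.265, 0, -0.015], "yaw": 0, "jaw": 255}
    - {"offset": [-0.278, 0, -0.015], "yaw": 0, "jaw": 255}
    - {"offset": [-0.278, 0, -0.015], "yaw": 0, "jaw": 255}

```text
clock: 18.62
position: [0.5266, 0.2435, 0.195]
ee_rot: [-0.494, 0.497, -0.503, 0.506]
ft_force: [-0.6, 0.2, -1.8]
grip_width: 0.338
```

Request:
move_arm:
  increments:
    - {"offset": [0, 0, 0], "yaw": 0, "jaw": 255}
    - {"offset": [0, 0, 0], "yaw": 0, "jaw": 255}

```text
clock: 18.78
position: [0.5268, 0.2423, 0.1949]
ee_rot: [-0.493, 0.497, -0.503, 0.506]
ft_force: [-0.7, -1.1, -0.3]
grip_width: 0.334
```

```bash
python3 chk.py
```

```text
40 166 med [0.6244 0.248  0.0581] circ [0.6231 0.2496 0.0402] well 0.6215 0.252
51 273 med [0.5415 0.1418 0.0584] circ [0.5404 0.1436 0.0529] well 0.536 0.146
18.8333 [0.5269 0.242  0.1949] 0.33558253808699984 [[-0.002, 0.019, 1.0], [-1.0, 0.006, -0.002], [-0.006, -1.0, 0.019]]
```

Request:
move_arm:
  increments:
    - {"offset": [0, 0.03, -0.0035], "yaw": 0, "jaw": 255}
    - {"offset": [0, 0.06, -0.0035], "yaw": 0, "jaw": 255}
    - {"offset": [0, 0.09, -0.0035], "yaw": 0, "jaw": 255}
    - {"offset": [0, 0.11, -0.0035], "yaw": 0, "jaw": 255}
    - {"offset": [0, 0.12, -0.0035], "yaw": 0, "jaw": 255}
    - {"offset": [0, 0.128, -0.0035], "yaw": 0, "jaw": 255}
    - {"offset": [0, 0.134, -0.0035], "yaw": 0, "jaw": 255}
    - {"offset": [0, 0.138, -0.0035], "yaw": 0, "jaw": 255}
    - {"offset": [0, 0.14, -0.0035], "yaw": 0, "jaw": 255}
    - {"offset": [0, 0.14, -0.0035], "yaw": 0, "jaw": 255}

```text
clock: 19.67
position: [0.5264, 0.2429, 0.0553]
ee_rot: [-0.493, 0.497, -0.504, 0.506]
ft_force: [0.4, 0.2, -0.8]
grip_width: 0.338
```

Request:
move_arm:
  increments:
    - {"offset": [0, 0.001, 0], "yaw": 0, "jaw": 255}
    - {"offset": [0, 0.002, 0], "yaw": 0, "jaw": 255}
    - {"offset": [0, 0.0025, 0], "yaw": 0, "jaw": 255}
    - {"offset": [0, 0.0025, 0], "yaw": 0, "jaw": 255}

```text
clock: 20.0
position: [0.5268, 0.2431, 0.0534]
ee_rot: [-0.493, 0.497, -0.504, 0.506]
ft_force: [0.0, 0.2, 3.1]
grip_width: 0.339
```

Request:
move_arm:
  increments:
    - {"offset": [0, 0, 0], "yaw": 0, "jaw": 140}
    - {"offset": [0, 0, 0], "yaw": 0, "jaw": 80}
    - {"offset": [0, 0, 0], "yaw": 0, "jaw": 0}
    - {"offset": [0, 0, 0], "yaw": 0, "jaw": 0}
    - {"offset": [0, 0, 0], "yaw": 0, "jaw": 0}
    - {"offset": [0, -0.03, 0], "yaw": 0, "jaw": 0}
    - {"offset": [0, -0.07, 0], "yaw": 0, "jaw": 0}
    - {"offset": [0, -0.11, 0], "yaw": 0, "jaw": 0}
    - {"offset": [0, -0.15, 0], "yaw": 0, "jaw": 0}
    - {"offset": [0, -0.15, 0], "yaw": 0, "jaw": 0}

```text
clock: 20.83
position: [0.5267, 0.2439, 0.2121]
ee_rot: [-0.489, 0.496, -0.505, 0.51]
ft_force: [1.8, 0.4, 1.9]
grip_width: 0.999
```

```bash
python3 chk.py wrist
```

```text
30 1038 med [0.5256 0.244  0.0613] circ [0.5255 0.243  0.0304] well 0.526 0.2425
40 1851 med [0.6188 0.2529 0.0612] circ [0.6199 0.2519 0.0408] well 0.6215 0.252
51 2376 med [0.5359 0.1475 0.061 ] circ [0.5362 0.1448 0.0521] well 0.536 0.146
20.8833 [0.5257 0.2432 0.2082] 0.999153205512086 [[-0.002, 0.028, 1.0], [-1.0, 0.01, -0.002], [-0.01, -1.0, 0.028]]
```

Request:
move_arm:
  increments:
    - {"offset": [0.25, 0, 0], "yaw": 0, "jaw": 0}
    - {"offset": [0.25, 0, 0], "yaw": 0, "jaw": 0}
    - {"offset": [0.25, 0, 0], "yaw": 0, "jaw": 0}
    - {"offset": [0.25, 0, 0], "yaw": 0, "jaw": 0}
    - {"offset": [0.25, 0, 0], "yaw": 0, "jaw": 0}
    - {"offset": [0.25, 0, 0], "yaw": 0, "jaw": 0}
    - {"offset": [0.25, 0, 0], "yaw": 0, "jaw": 0}

```text
clock: 21.47
position: [0.5245, -0.0162, 0.2048]
ee_rot: [0.488, -0.498, 0.508, -0.505]
ft_force: [-0.3, 0.0, -0.6]
grip_width: 0.998
```

Request:
move_arm:
  increments:
    - {"offset": [0.26, 0, -0.075], "yaw": 0, "jaw": 0}
    - {"offset": [0.26, 0, -0.075], "yaw": 0, "jaw": 0}
    - {"offset": [0.26, 0, -0.075], "yaw": 0, "jaw": 0}
    - {"offset": [0.26, 0, -0.075], "yaw": 0, "jaw": 0}
    - {"offset": [0.26, 0, -0.075], "yaw": 0, "jaw": 0}
    - {"offset": [0.26, 0, -0.075], "yaw": 0, "jaw": 0}
    - {"offset": [0.26, 0, -0.075], "yaw": 0, "jaw": 0}
    - {"offset": [0.26, 0, -0.075], "yaw": 0, "jaw": 0}
    - {"offset": [0.26, 0, -0.075], "yaw": 0, "jaw": 0}

```text
clock: 22.22
position: [0.4451, -0.2766, 0.2001]
ee_rot: [0.488, -0.5, 0.509, -0.504]
ft_force: [-0.2, 0.0, -0.1]
grip_width: 0.997
```

```bash
python3 chk.py wrist
```

```text
22.2667 [ 0.4459 -0.2749  0.2002] 1.0032455502987863 [[-0.014, 0.026, 1.0], [-1.0, 0.007, -0.014], [-0.008, -1.0, 0.025]]
```

Request:
move_arm:
  increments:
    - {"offset": [-0.007, 0.03, 0.001], "yaw": 0, "jaw": 0}
    - {"offset": [-0.007, 0.06, 0.001], "yaw": 0, "jaw": 0}
    - {"offset": [-0.007, 0.09, 0.001], "yaw": 0, "jaw": 0}
    - {"offset": [-0.007, 0.11, 0.001], "yaw": 0, "jaw": 0}
    - {"offset": [-0.007, 0.12, 0.001], "yaw": 0, "jaw": 0}
    - {"offset": [-0.007, 0.12, 0.001], "yaw": 0, "jaw": 0}

```text
clock: 22.77
position: [0.4494, -0.265, 0.0781]
ee_rot: [0.489, -0.5, 0.506, -0.505]
ft_force: [-0.2, 0.7, -0.5]
grip_width: 0.998
```

```bash
python3 chk.py wrist
```

```text
22.8167 [ 0.4502 -0.2659  0.0798] 0.9955785617236995 [[-0.012, 0.024, 1.0], [-1.0, 0.008, -0.012], [-0.009, -1.0, 0.024]]
```

Request:
move_arm:
  increments:
    - {"offset": [0.001, 0.02, 0], "yaw": 0, "jaw": 0}
    - {"offset": [0.001, 0.039, 0], "yaw": 0, "jaw": 0}
    - {"offset": [0.001, 0.039, 0], "yaw": 0, "jaw": 0}
    - {"offset": [0.001, 0.039, 0], "yaw": 0, "jaw": 255}
    - {"offset": [0.001, 0.039, 0], "yaw": 0, "jaw": 255}
    - {"offset": [0.001, 0.039, 0], "yaw": 0, "jaw": 255}
    - {"offset": [0.001, 0.039, 0], "yaw": 0, "jaw": 255}
    - {"offset": [0.001, 0.039, 0], "yaw": 0, "jaw": 255}
    - {"offset": [0.001, 0.039, 0], "yaw": 0, "jaw": 255}
    - {"offset": [0.001, 0.039, 0], "yaw": 0, "jaw": 255}
  squeeze: 50

```text
clock: 23.65
position: [0.4523, -0.267, 0.0431]
ee_rot: [0.488, -0.498, 0.508, -0.505]
ft_force: [-2.1, 1.7, 7.2]
grip_width: 0.682
```

Request:
move_arm:
  increments:
    - {"offset": [0, 0, 0], "yaw": 0, "jaw": 255}
    - {"offset": [0, 0, 0], "yaw": 0, "jaw": 255}

```text
clock: 23.82
position: [0.4532, -0.2675, 0.0446]
ee_rot: [0.488, -0.497, 0.509, -0.506]
ft_force: [0.5, -0.1, -2.2]
grip_width: 0.684
```

Request:
move_arm:
  increments:
    - {"offset": [0, -0.02, 0], "yaw": 0, "jaw": 255}
    - {"offset": [0, -0.05, 0], "yaw": 0, "jaw": 255}
    - {"offset": [0, -0.09, 0], "yaw": 0, "jaw": 255}
    - {"offset": [0, -0.13, 0], "yaw": 0, "jaw": 255}
    - {"offset": [-0.01, -0.15, 0.01], "yaw": 0, "jaw": 255}
    - {"offset": [-0.04, -0.15, 0.025], "yaw": 0, "jaw": 255}
    - {"offset": [-0.07, -0.15, 0.04], "yaw": 0, "jaw": 255}
    - {"offset": [-0.1, -0.15, 0.055], "yaw": 0, "jaw": 255}
    - {"offset": [-0.13, -0.15, 0.07], "yaw": 0, "jaw": 255}
    - {"offset": [-0.16, -0.15, 0.085], "yaw": 0, "jaw": 255}

```text
clock: 24.65
position: [0.5362, -0.108, 0.1988]
ee_rot: [0.488, -0.497, 0.509, -0.506]
ft_force: [0.0, -0.4, -2.2]
grip_width: 0.683
```

```bash
python3 chk.py
```

```text
30 92 med [0.5307 0.2391 0.0585] circ [0.5294 0.241  0.0309] well 0.526 0.2425
40 163 med [0.6244 0.2478 0.0581] circ [0.6224 0.2479 0.0403] well 0.6215 0.252
51 272 med [0.5411 0.1413 0.0582] circ [0.54   0.143  0.0521] well 0.536 0.146
24.7 [ 0.5391 -0.1001  0.1988] 0.6868340481770099 [[-0.004, 0.031, 0.999], [-1.0, 0.01, -0.005], [-0.01, -0.999, 0.031]]
```

Request:
move_arm:
  increments:
    - {"offset": [-0.03, 0, 0.012], "yaw": 0, "jaw": 255}
    - {"offset": [-0.06, 0, 0.024], "yaw": 0, "jaw": 255}
    - {"offset": [-0.095, 0, 0.037], "yaw": 0, "jaw": 255}
    - {"offset": [-0.13, 0, 0.05], "yaw": 0, "jaw": 255}
    - {"offset": [-0.165, 0, 0.062], "yaw": 0, "jaw": 255}
    - {"offset": [-0.195, 0, 0.075], "yaw": 0, "jaw": 255}
    - {"offset": [-0.225, 0, 0.085], "yaw": 0, "jaw": 255}
    - {"offset": [-0.245, 0, 0.091], "yaw": 0, "jaw": 255}
    - {"offset": [-0.256, 0, 0.091], "yaw": 0, "jaw": 255}
    - {"offset": [-0.256, 0, 0.091], "yaw": 0, "jaw": 255}

```text
clock: 25.53
position: [0.6305, 0.1584, 0.204]
ee_rot: [-0.489, 0.495, -0.505, 0.51]
ft_force: [0.1, -0.6, -1.5]
grip_width: 0.686
```

Request:
move_arm:
  increments:
    - {"offset": [0, 0, 0], "yaw": 0, "jaw": 255}
    - {"offset": [0, 0, 0], "yaw": 0, "jaw": 255}

```text
clock: 25.7
position: [0.6304, 0.1566, 0.2042]
ee_rot: [-0.489, 0.495, -0.506, 0.51]
ft_force: [-0.1, -0.4, -1.6]
grip_width: 0.683
```

```bash
python3 chk.py
```

```text
40 162 med [0.6244 0.2484 0.0585] circ [0.6241 0.2492 0.0409] well 0.6215 0.252
51 270 med [0.541  0.1417 0.0583] circ [0.5399 0.1431 0.0537] well 0.536 0.146
25.75 [0.6305 0.1564 0.2042] 0.6837859953742654 [[-0.003, 0.031, 1.0], [-1.0, 0.01, -0.003], [-0.01, -0.999, 0.031]]
```

Request:
move_arm:
  increments:
    - {"offset": [0.001, 0.03, -0.003], "yaw": 0, "jaw": 255}
    - {"offset": [0.001, 0.06, -0.003], "yaw": 0, "jaw": 255}
    - {"offset": [0.001, 0.09, -0.003], "yaw": 0, "jaw": 255}
    - {"offset": [0.001, 0.115, -0.003], "yaw": 0, "jaw": 255}
    - {"offset": [0.001, 0.125, -0.003], "yaw": 0, "jaw": 255}
    - {"offset": [0.001, 0.135, -0.003], "yaw": 0, "jaw": 255}
    - {"offset": [0.001, 0.141, -0.003], "yaw": 0, "jaw": 255}
    - {"offset": [0.001, 0.145, -0.003], "yaw": 0, "jaw": 255}
    - {"offset": [0.001, 0.147, -0.003], "yaw": 0, "jaw": 255}
    - {"offset": [0.001, 0.147, -0.003], "yaw": 0, "jaw": 255}

```text
clock: 26.58
position: [0.6325, 0.1569, 0.0579]
ee_rot: [-0.489, 0.495, -0.506, 0.51]
ft_force: [-1.0, 0.7, -2.2]
grip_width: 0.682
```

Request:
move_arm:
  increments:
    - {"offset": [0, 0.001, 0], "yaw": 0, "jaw": 255}
    - {"offset": [0, 0.002, 0], "yaw": 0, "jaw": 255}
    - {"offset": [0, 0.002, 0], "yaw": 0, "jaw": 255}

```text
clock: 26.83
position: [0.6328, 0.157, 0.0563]
ee_rot: [-0.488, 0.495, -0.506, 0.51]
ft_force: [0.7, -0.3, -2.5]
grip_width: 0.68
```

Request:
move_arm:
  increments:
    - {"offset": [0, 0.001, 0], "yaw": 0, "jaw": 255}
    - {"offset": [0, 0.002, 0], "yaw": 0, "jaw": 255}
    - {"offset": [0, 0.0025, 0], "yaw": 0, "jaw": 255}
    - {"offset": [0, 0.0025, 0], "yaw": 0, "jaw": 255}

```text
clock: 27.17
position: [0.6328, 0.157, 0.0536]
ee_rot: [-0.489, 0.495, -0.506, 0.51]
ft_force: [-0.1, -0.9, -1.0]
grip_width: 0.683
```

Request:
move_arm:
  increments:
    - {"offset": [0, 0.0005, 0], "yaw": 0, "jaw": 255}
    - {"offset": [0, 0.001, 0], "yaw": 0, "jaw": 255}
    - {"offset": [0, 0.001, 0], "yaw": 0, "jaw": 255}

```text
clock: 27.42
position: [0.6329, 0.1571, 0.0533]
ee_rot: [-0.488, 0.495, -0.506, 0.51]
ft_force: [-1.9, -0.3, 5.3]
grip_width: 0.682
```

Contact; release and rise.

Request:
move_arm:
  increments:
    - {"offset": [0, 0, 0], "yaw": 0, "jaw": 60}
    - {"offset": [0, 0, 0], "yaw": 0, "jaw": 30}
    - {"offset": [0, 0, 0], "yaw": 0, "jaw": 0}
    - {"offset": [0, 0, 0], "yaw": 0, "jaw": 0}
    - {"offset": [0, 0, 0], "yaw": 0, "jaw": 0}
    - {"offset": [0, -0.03, 0], "yaw": 0, "jaw": 0}
    - {"offset": [0, -0.07, 0], "yaw": 0, "jaw": 0}
    - {"offset": [0, -0.11, 0], "yaw": 0, "jaw": 0}
    - {"offset": [0, -0.15, 0], "yaw": 0, "jaw": 0}
    - {"offset": [0, -0.19, 0], "yaw": 0, "jaw": 0}

```text
clock: 28.25
position: [0.6263, 0.155, 0.2453]
ee_rot: [-0.488, 0.495, -0.506, 0.51]
ft_force: [0.6, -0.2, 0.8]
grip_width: 1.002
```

Request:
move_arm:
  increments:
    - {"offset": [-0.05, -0.02, 0], "yaw": 0, "jaw": 0}
    - {"offset": [-0.05, -0.02, 0], "yaw": 0, "jaw": 0}
    - {"offset": [-0.05, -0.02, 0], "yaw": 0, "jaw": 0}
    - {"offset": [-0.05, -0.02, 0], "yaw": 0, "jaw": 0}

```text
clock: 28.58
position: [0.6256, 0.2058, 0.2659]
ee_rot: [-0.489, 0.495, -0.506, 0.511]
ft_force: [-0.4, -0.1, -0.1]
grip_width: 1.001
```

```bash
python3 chk.py wrist
python3 - <<'E'
from h import *
p=cam("scene");W=cloud(p);cv2.imwrite("pics/fin.png",p["pixels"][...,::-1])
for n,x,y,lo,hi in(("ring",.610,-.080,.012,.024),("tube",.533,-.368,.044,.056)):
    s=W[(np.hypot(W[...,0]-x,W[...,1]-y)<.05)&(W[...,2]>lo)&(W[...,2]<hi)];(cx,cy),r=cv2.minEnclosingCircle(s[:,:2].astype(np.float32));print(n,np.round([cx,cy,2*r],4))
E
```

```text
30 825 med [0.5266 0.2438 0.0612] circ [0.5258 0.2433 0.0307] well 0.526 0.2425
40 1412 med [0.6196 0.2519 0.0612] circ [0.6199 0.2519 0.0403] well 0.6215 0.252
51 1956 med [0.5368 0.1464 0.0611] circ [0.536  0.1444 0.0523] well 0.536 0.146
60 2674 med [0.6317 0.159  0.061 ] circ [0.6319 0.1575 0.0607] well 0.632 0.1563
28.6333 [0.6257 0.2043 0.2653] 0.9982874881467583 [[-0.003, 0.032, 0.999], [-1.0, 0.01, -0.003], [-0.01, -0.999, 0.032]]
ring [ 0.6131 -0.0814  0.0607]
tube [ 0.5312 -0.3701  0.0492]
```

View pics/fin.png

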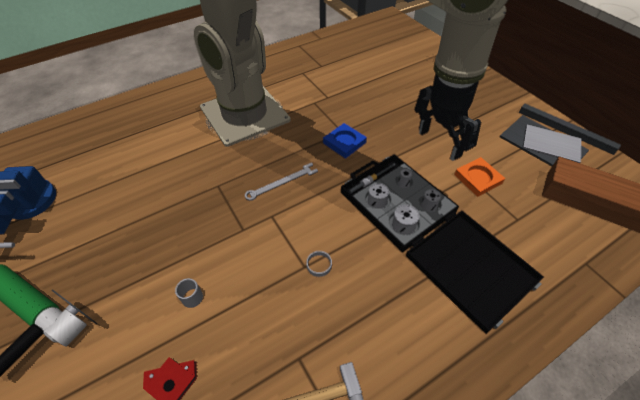

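All four saws stand in their wells. The ring at (319,263) and the tube at (188,291) haven't moved, and the gripper is clear.

```bash
python3 -c "
from workcell import manip
print(manip.hand_in())"
```

```text
the job is handed in; nothing more can be done
None
```

All four hole saws are back in the case, each in the well made for its size, and the job was handed in at about 28.7 s of the 106 s allowed. The hand-in reports no verdict, so what follows is from my own last checks.

- **Saws in their wells:** Each axis is within about 2 mm of its well's. The tops measured about 61 mm above the bench, against 60 mm for a saw fully home. I set each one down before letting go. For the 51, 30 and 60 mm saws the force reading confirmed they had touched the floor. The 40 mm saw gave no such reading, so only the last camera check confirms it.
- **Pipe offcuts:** I lifted the 51 mm saw straight out of the ring, which stayed on the bench within a few millimetres of its place. I never touched the tube.
- **Disagreements:** The scene camera put some saw tops 2–6 mm away from where the wrist camera did, because it sees them only partly and at an angle. That is still well inside the 12 mm tolerance. The tool ended tilted about 0.03 rad, but the last pictures showed no sign of this in the saws.

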